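# Index the speaker-ring turntable and lock it

## Task

Push the jig's turntable round by its dowels with your fingertips until its white index mark lines up with the red line on the scale ring, then push the yellow lock tab in towards the turntable until it is fully home, with the mark still on the line. Do not lift the turntable off its spindle, and leave everything else on the bench where it is.

Things in the scene. Friction and masses are not known exactly. Their poses are not given: they have to be found in the camera images.
- jig: Plywood board 250 mm (x) by 380 mm (y), 18 mm thick, screwed to the bench; origin at the centre of its underside, on the bench. A brown wooden turntable lies in its middle, inside a black scale ring with grey lines (out to 224 mm diameter, top 34 mm above the bench) that does not turn
- axis (a point): Centre of the turntable (160 mm diameter), on its vertical axis, at its top face, 38 mm above the bench. Axes as the jig's. A red speaker ring (80 mm diameter, 12 mm tall) and a steel hub (18 mm tall) stand on its middle and turn with it. The turntable (about 0.75 kg) is held on its spindle only by its weight and would lift off
- index_mark (a point): Outer end of the turntable's index mark, a white radial line 5 mm wide on the turntable's top at its rim, 80 mm from the axis. It turns with the turntable
- target_line (a point): Inner end of the red target line, a radial line 5 mm wide lying on the black scale ring, also 80 mm from the axis. It does not move. (The blue line on the ring is for another job.)
- dowel_a (a point): Centre of the top of one upright round dowel on the turntable, 18 mm diameter, 48 mm tall above the turntable's top (top 86 mm above the bench), 64 mm from the axis, a quarter turn anticlockwise (seen from above) from the index mark. Made to be pushed sideways to turn the turntable; about 2 N is needed, and the turntable stays where it is left
- dowel_b (a point): Centre of the top of the other dowel, the same, a quarter turn clockwise from the index mark
- turntable (a joint): Turntable's angle about the vertical axis, rad, growing anticlockwise seen from above, without end stops; 0 when the index mark points along the jig's +x
- lock_tab (a point): Centre of the top of the lock's upright yellow tab, 26 mm (jig's x) by 14 mm (jig's y), from 37 to 82 mm above the bench, on the outer end of a steel slide at the jig's -y side. Pushing its outer face towards the axis (jig's +y) slides it in; about 4 N is needed and it stays where left. Aluminium guides beside it are 38 mm above the bench
- lock (a joint): Travel of the lock slide, m: 0 fully open (outward), 0.030 fully home against its stop, nearest the turntable
- spray_can: Bystander: orange and dark spray can, 66 mm diameter, 190 mm tall, standing on the bench
- paint_tub: Bystander: dark paint tub, 100 mm diameter, 110 mm tall, standing on the bench
- screw_cup: Bystander: small clear cup, 48 mm diameter, 40 mm tall, loose on a far corner of the jig's board
- wood_foot: Bystander: small wooden block, 32 x 32 x 30 mm, loose on the other far corner of the jig's board, on the lock's side
- brush: Bystander: paint brush lying on the bench, origin at its middle underside
- sanding_block: Bystander: hand sanding block with a red handle, 100 x 210 mm, 81 mm tall
- sander: Bystander: green electric sander, 100 x 170 mm, about 108 mm tall
- sponge: Bystander: yellow and green sponge, 70 x 110 mm, 38 mm tall

How it is judged:
On the way, in this order (a step that is already met when the one before it is completed fails the run):
1. the index mark is at rest on the red line while the lock is still open (horizontal distance between index_mark and target_line below 0.004 m and velocity of joint turntable between -0.05 and 0.05 rad/s and value of joint lock below 0.012 m), for 0.2 s.
2. the lock is pushed home with the mark still on the line (horizontal distance between index_mark and target_line below 0.004 m and value of joint lock above 0.0265 m), for 0.2 s.
At the end, for the whole second after the job is handed in: The end of the white index mark lies within 4 mm of the end of the red line, the turntable is at rest and down on its spindle (raised less than 3 mm), and the lock slide has travelled more than 26.5 of its 30 mm (all of step 2 and velocity of joint turntable between -0.05 and 0.05 rad/s and height (world z) of index_mark below 0.041 m); the robot touches nothing.
It fails at once if the turntable is lifted more than 6 mm off its spindle (height (world z) of index_mark above 0.044 m).
It fails at once if a bystander is moved more than 20 mm (distance of any of spray_can, paint_tub, screw_cup, wood_foot, brush, sanding_block, sander, sponge from where it was at the start of the episode above 0.02 m).
It also fails if it takes over 58 s, if anything falls off the work surface, if the arm or the gripper's body presses on something with over 40 N, if the wrist force passes 120 N, or if a joint passes its speed limit or range.

## Robot

A 6-joint arm with a two-finger parallel gripper is mounted at the origin on the work surface. World frame = base frame: x ahead of the robot, y to its left, z up, the work surface at z = 0. Lengths are in m, angles in rad, forces in N, time in s.
With the tool pointing down it reaches from about 0.425 to 1.125 m from the base axis. Payload 14.9 kg.
Tool frame: the origin (TCP) lies where the fingers leave the gripper's body, on its centre line; the fingertips stand 78 mm ahead of it and the grasp point (between the pads) lies 60 mm ahead of it; z points along the fingers, y is the line along which they close (so a half turn about z gives the same grasp; the last joint's range is limited). The gripper opens to 91 mm and grips with 3 to 60 N. Pads are 32 mm wide; open, the fingers measure 118 mm over their backs; the gripper's body (76 mm by 178 mm) begins 60 mm behind the grasp point.
Start: joints at [-1.206, 0.379, 1.734, -0, 1.028, -0.033], TCP at [0.271, -0.645, 0.292] pointing down, gripper open.
Joint ranges: [-2.77, 2.77], [-0.74, 2.19], [0, 2.66], [-1.06, 4.2], [0.31, 2.87], [-3.08, 3.08]. Speed limits (rad/s): [1.89, 1.89, 2.39, 3.14, 3.14, 3.14].

## Interface

Orientations are given as a unit quaternion [w, x, y, z].
In Python, from rig import arm gives the robot as it stands.
- The arm moves only by the shell command python3 -m pendant 'ROWS' [OPENING] [FORCE]. ROWS is JSON, a list of rows, each a list of 2 entries, a list of its own where there are three numbers: the shift along the world's x, y, z each as a share of 50 mm, from -1 to 1, then the turn about the world's z as a share of 4 degrees, from -1 to 1. In form: [[[x, y, z], twist], ...]. A call has 1 to 20 rows; each row shifts and turns the commanded pose from where the row before left it; what a row does not reach is not made up. A row lasts 1/8 s, in which the tool goes at most 62.5 mm and 10.7 degrees, less where a joint would pass 70% of its speed; a pose out of reach is approached as far as the arm can. A call with a number of a shift or a turn outside -1 to 1 is refused whole. A call with a gripper value outside its range is refused whole. OPENING is the opening, from 0 (shut) to 1 (fully open), set as the call begins (- or left out, the last holds). The fingers move at their own pace and stop on an object; FORCE is the grip in N (left out, the last holds). Time passes only in rows, so rows that do not move let the fingers close. It gives the time, the measured TCP pose, the force, the opening and the grip force at its end, in the units of the state.
- arm.sense(): the state, without advancing time (a new reading comes with each control period).
- arm.get_image(name): name is "scene" or "top"; returns a dict with "image" (384x512x3 uint8, blue, green, red), "camera_matrix" (3x3 intrinsics, pixels), "position" and "orientation" of the camera in the world. Camera axes: x right, y down, z forward; pixel columns grow to the right and rows downward; lengths in m; the calibration is good to about 2 mm. A picture is of the moment at which its call begins. There is no depth.
- arm.close_job(): hands the job in; it is judged then, once.
The state is a dict: "time_s": time; "joint_pos": joint angles; "qvel": joint speeds; "joint_efforts": joint torques, N m; "eef_pos": TCP position; "ee_rot": TCP orientation; "contact_force": force on the tool from outside, world axes, zero at the start; "moment": the same for the moment, N m; "grip_width": opening from 0.0 (shut) to 1.0 (fully open); "grip_force": force on a finger pad.
Only numpy, scipy, OpenCV 4.12 (cv2) and the standard library are available. Lean on these libraries where they do the work, as an engineer would, in place of code of your own. Each camera call takes 0.05 s, during which the arm holds its last target. There are 200 camera calls.

## Working session

There is one attempt and no reset: what is moved stays moved. The work goes in short steps, Python scripts to look and compute and a shell command to move; the robot and the scene stay as the last step left them, time stands still between calls to the robot, and variables do not carry over. Pictures are saved under pics/ and viewed, at most 10 in all, crops included, and the job is handed in when it is done.

```bash
mkdir -p pics; python3 - <<'E'
from rig import arm
import cv2
for n in("top","scene"):
    d=arm.get_image(n); cv2.imwrite(f"pics/{n}0.png",d["image"]); print(d["camera_matrix"],d["position"],d["orientation"])
s=arm.sense();print(s)
E
```

```text
[[437.25989183   0.         256.0490238 ]
 [  0.         437.25989183 198.38025351]
 [  0.           0.           1.        ]] [0.38390308 0.02236801 1.54976713] [ 0.02971064 -0.70114776  0.71167967 -0.03195542]
[[448.33549523   0.         253.98142669]
 [  0.         448.33549523 191.39279862]
 [  0.           0.           1.        ]] [1.10227662 0.46378792 1.16531705] [-0.13319966  0.4219896   0.85857699 -0.25889803]
{'time_s': 0.1, 'joint_pos': array([-1.20631245e+00,  3.79364672e-01,  1.73473564e+00,  1.36964970e-05,
        1.02845687e+00, -3.33274436e-02]), 'qvel': array([ 0.00119737, -0.00166147, -0.0018706 , -0.00063258,  0.00092907,
       -0.00045508]), 'joint_efforts': array([ 1.72779510e-03, -7.65031171e+01, -4.35285974e+01,  6.52752025e-02,
        3.98774177e-02, -3.16290721e-05]), 'eef_pos': array([ 0.27106084, -0.64508626,  0.29164125]), 'ee_rot': array([-4.76634197e-04,  9.80283988e-01,  1.97593194e-01, -7.37043130e-05]), 'contact_force': array([-0.64848484, -0.40613922, -0.23779584]), 'moment': array([-0.02667652,  0.03885698,  0.0425707 ]), 'grip_force': 0.0, 'grip_width': 1.0023750430844658}
```

View pics/top0.png

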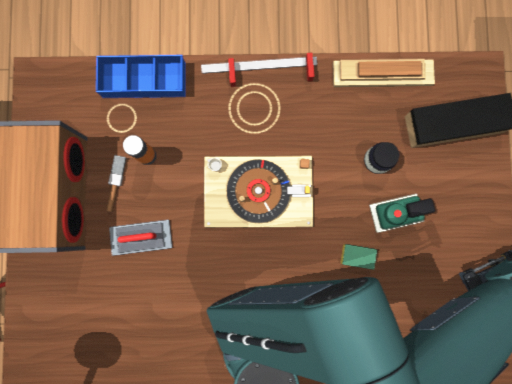

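View pics/scene0.png

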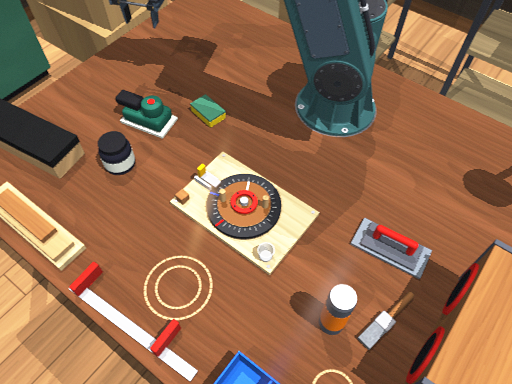

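```bash
python3 - <<'E'
import cv2,numpy as np
a=cv2.imread("pics/top0.png")[145:237,195:325]; b=cv2.imread("pics/scene0.png")[145:280,160:330]
a=cv2.resize(a,None,fx=4.6,fy=4.6,interpolation=cv2.INTER_CUBIC);a=a[:, :598]
cv2.imwrite("pics/topc.png",a)
cv2.imwrite("pics/scenec.png",cv2.resize(b,None,fx=4.4,fy=4.4,interpolation=cv2.INTER_CUBIC))
E
```

```text
(no output)
```

View pics/topc.png

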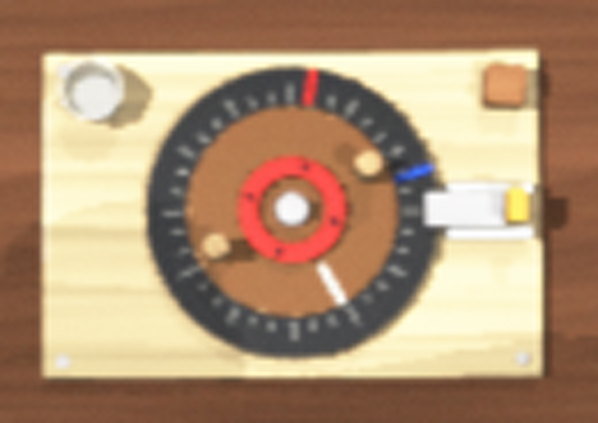

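View pics/scenec.png

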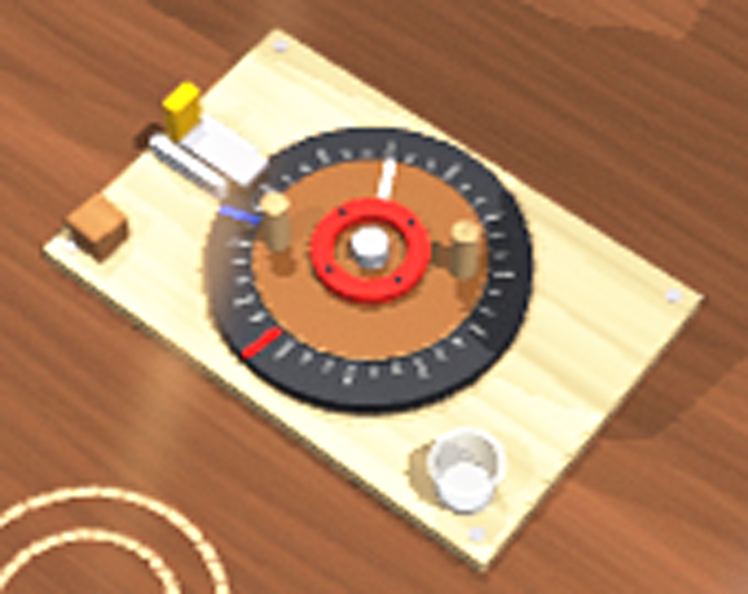

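```bash
cat > h.py <<'E'
from rig import arm
import cv2,numpy as np
from scipy.spatial.transform import Rotation as R
def ray(d,uv,z):
    uv=np.atleast_2d(uv).astype(float); K=d["camera_matrix"]; q=d["orientation"]
    v=np.c_[uv,np.ones(len(uv))]@np.linalg.inv(K).T@R.from_quat(np.r_[q[1:],q[0]]).as_matrix().T
    p=d["position"]; return (p+v*((z-p[2])/v[:,2])[:,None])[:,:2]
def pts(d,mask,z): 
    v,u=np.nonzero(mask); return ray(d,np.c_[u,v],z)
def measure(name,axis=None):
    d=arm.get_image(name); im=cv2.cvtColor(d["image"],cv2.COLOR_BGR2HSV).astype(int)
    H,S,V=im[...,0],im[...,1],im[...,2]
    red=((H<6)|(H>174))&(S>150)&(V>120)
    vv,uu=np.mgrid[:384,:512]; g=np.c_[uu.ravel(),vv.ravel()]
    W={z:ray(d,g,z).reshape(384,512,2) for z in(.034,.038,.05,.082)}
    c0=axis if axis is not None else np.array([.6,.0])
    o={}
    if axis is None:
        n,l,st,ce=cv2.connectedComponentsWithStats(red.astype(np.uint8))
        k=[i for i in range(1,n) if np.linalg.norm(ray(d,ce[i],.05)[0]-c0)<.12]
        k=max(k,key=lambda i:st[i,4]); h=cv2.findContours((l==k).astype(np.uint8),0,1)[0][0]
        c0=ray(d,cv2.fitEllipse(h)[0],.05)[0]
    o["axis"]=c0
    w=W[.034]-c0; r=np.hypot(*w.transpose(2,0,1)); m=red&(r>.078)&(r<.116); o["red"]=w[m].mean(0); o["nred"]=m.sum()
    w=W[.038]-c0; r=np.hypot(*w.transpose(2,0,1)); m=(S<95)&(V>150)&(r>.048)&(r<.079); o["white"]=w[m].mean(0); o["nw"]=m.sum()
    w=W[.082]-c0; r=np.hypot(*w.transpose(2,0,1)); m=(H>20)&(H<32)&(S>180)&(V>150)&(r<.25)&(r>.1); 
    if m.any(): o["tab"]=w[m].mean(0)+c0; o["ntab"]=m.sum(); o["tabext"]=(w[m].min(0)+c0,w[m].max(0)+c0)
    for k in("red","white"): o[k+"_deg"]=np.degrees(np.arctan2(o[k][1],o[k][0]))
    return o
if __name__=="__main__":
    np.set_printoptions(precision=4,suppress=True)
    for n in("top","scene"):
        try: print(n,measure(n))
        except Exception as e: print(n,e)
E
python3 h.py; python3 - <<'E'
from h import *
d=dict(np.load('x.npz')) if 0 else arm.get_image("top")
# jig corners (z=18mm) and foot/cup, screws from crop pixels
c=np.array([[42,52],[538,48],[543,377],[43,378]])/4.6+[195,145]
print(ray(d,c,.018)); print(ray(d,np.array([[505,85],[517,205],[93,90]])/4.6+[195,145],.05))
E
```

```text
top {'axis': array([0.5434, 0.0094]), 'red': array([ 0.0954, -0.0155]), 'nred': np.int64(18), 'white': array([-0.0292, -0.038 ]), 'nw': np.int64(38), 'red_deg': np.float64(-9.256086630291259), 'white_deg': np.float64(-127.53317976967848)}
scene {'axis': array([0.549 , 0.0158]), 'red': array([ 0.0925, -0.0191]), 'nred': np.int64(23), 'white': array([-0.0468, -0.0271]), 'nw': np.int64(30), 'tab': array([ 0.552 , -0.1438]), 'ntab': np.int64(63), 'tabext': (array([ 0.5344, -0.157 ]), array([ 0.5709, -0.1298])), 'red_deg': np.float64(-11.650131471682297), 'white_deg': np.float64(-149.90706522573925)}
[[ 0.67027685  0.19828999]
 [ 0.66783509 -0.1841502 ]
 [ 0.41455962 -0.18132595]
 [ 0.41948804  0.19870276]]
[[ 0.63402746 -0.1542105 ]
 [ 0.5429365  -0.16096225]
 [ 0.63475156  0.15634229]]
```

```bash
python3 - <<'E'
s=open('h.py').read()
a=s.index("        n,l,st,ce=cv2"); b=s.index('    o["axis"]')
s=s[:a]+'''        w=W[.034]-[.544,.008]; dk=((V<95)&(np.hypot(w[...,0],w[...,1])<.135)).astype(np.uint8)
        n,l,st,ce=cv2.connectedComponentsWithStats(dk); k=1+st[1:,4].argmax()
        q=np.argwhere(l==k)[:,::-1].astype(np.int32); h=cv2.convexHull(q)[:,0]
        P=ray(d,h,.034); A=np.c_[2*P,np.ones(len(P))]; c0,e=np.linalg.lstsq(A,(P**2).sum(1),rcond=None)[0][:2],0
        o["rad"]=np.linalg.norm(P-c0,axis=1).mean()
'''+s[b:]
s=s.replace('m=(S<95)&(V>150)&(r>.048)&(r<.079);','m=(S<75)&(V>150)&(r>.045)&(r<.079); m=big(m);').replace("def measure",'''def big(m):
    n,l,st,ce=cv2.connectedComponentsWithStats(m.astype(np.uint8)); return l==1+st[1:,4].argmax()
def measure''').replace("(H>20)&(H<32)&(S>180)","(H>18)&(H<34)&(S>150)")
open('h.py','w').write(s)
E
python3 h.py
python3 - <<'E'
from h import *
d=arm.get_image("top"); im=cv2.cvtColor(d["image"],cv2.COLOR_BGR2HSV)
print(im[183:196:2,300:314:2].tolist()); print(im[200:213,262:272,1]);print(im[200:213,262:272,2])
E
```

```text
top {'rad': np.float64(0.10867334231028426), 'axis': array([0.5435, 0.0087]), 'red': array([ 0.0953, -0.0148]), 'nred': np.int64(18), 'white': array([-0.0553, -0.0282]), 'nw': np.int64(26), 'tab': array([ 0.5314, -0.1521]), 'ntab': np.int64(1), 'tabext': (array([ 0.5314, -0.1521]), array([ 0.5314, -0.1521])), 'red_deg': np.float64(-8.830501986799176), 'white_deg': np.float64(-153.0051951061192)}
scene {'rad': np.float64(0.11202966949786068), 'axis': array([0.5498, 0.016 ]), 'red': array([ 0.0917, -0.0192]), 'nred': np.int64(23), 'white': array([-0.0582, -0.0315]), 'nw': np.int64(19), 'tab': array([ 0.5526, -0.1433]), 'ntab': np.int64(68), 'tabext': (array([ 0.5344, -0.157 ]), array([ 0.5746, -0.1298])), 'red_deg': np.float64(-11.850176419867752), 'white_deg': np.float64(-151.59057774146058)}
[[[24, 63, 247], [25, 54, 251], [26, 43, 253], [26, 44, 253], [26, 41, 253], [27, 41, 253], [17, 100, 151]], [[15, 2, 251], [30, 2, 246], [24, 5, 245], [24, 70, 242], [24, 43, 249], [22, 12, 243], [17, 103, 129]], [[30, 1, 246], [15, 2, 232], [16, 40, 218], [27, 146, 253], [27, 143, 254], [19, 80
[... 861 characters left out ...]
5  90 119]
 [141 140 139 140 136  96  21   9  33  39]
 [143 140 140 139 136 117  59  26  11   2]
 [138 135 129 120  91  47  21   3   4   4]]
[[250 238 190 163 175 183 187 187 186 184]
 [186 149 164 186 186 186 186 188 186 187]
 [172 177 216 228 201 188 184 185 186 186]
 [185 193 235 248 232 196 185 188 186 186]
 [188 191 222 248 247 217 190 188 187 185]
 [187 188 199 239 249 231 202 189 187 186]
 [186 187 190 222 247 249 228 192 187 185]
 [188 187 187 196 232 248 240 204 189 186]
 [189 187 189 191 219 246 249 230 192 180]
 [186 188 186 187 193 227 248 244 192 154]
 [188 187 189 187 189 205 239 238 168  98]
 [186 187 187 184 174 164 161 146 115 104]
 [174 174 178 161 115  93  86  84 115 124]]
```

Top and scene agree: axis ≈ (0.545, 0.0105), red at ≈ -9°, white at ≈ -153°, so the table must turn about +144°. Dowel_a is at right-up in the top crop (370,162) and dowel_b at left (215,245); the yellow tab is at (517,205). I plan to centre the open gripper over the axis and twist, with one finger on each dowel.

```bash
python3 -m pendant '[[[0.34,0.82,0],-0.5],[[0.34,0.82,0],-0.5],[[0.34,0.82,0],-0.5],[[0.34,0.82,0],-0.5],[[0.34,0.82,0],-0.5],[[0.34,0.82,0],-0.5],[[0.34,0.82,0],-0.5],[[0.34,0.82,0],-0.5],[[0.34,0.82,0],-0.5],[[0.34,0.82,0],-0.5],[[0.34,0.82,0],-0.5],[[0.34,0.82,0],-0.5],[[0.34,0.82,0],-0.5],[[0.34,0.82,0],-0.5],[[0.34,0.82,0],-0.5],[[0.34,0.82,0],-0.5]]' 1
python3 - <<'E'
from h import *
d=arm.get_image("scene"); cv2.imwrite("pics/s1.png",d["image"]);s=arm.sense();print(s["eef_pos"],s["ee_rot"],s["joint_pos"])
E
```

```text
time_s: 2.4
eef_pos: [0.5436, 0.0121, 0.2924]
ee_rot: [0.0, 0.997, -0.081, 0.0]
contact_force: [-0.0, -1.2, -0.5]
grip_width: 1.003
grip_force: 0.0
[0.54511975 0.01521198 0.29264698] [-5.03077545e-04  9.96686931e-01 -8.13291533e-02  6.90817060e-04] [-1.51597426e-02  1.34785944e-01  2.04793757e+00  1.11587982e-03
  9.57424211e-01  1.71783313e+00]
```

View pics/s1.png

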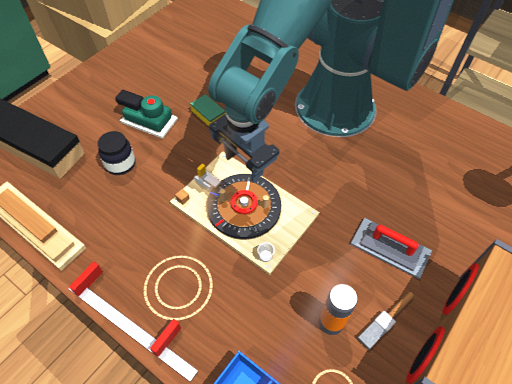

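```bash
python3 -m pendant '[[[0.04,0,0],0],[[0,0,-0.5],0],[[0,0,-0.5],0],[[0,0,-0.5],0],[[0,0,-0.5],0],[[0,0,-0.5],0],[[0,0,-0.3],0],[[0,0,-0.15],0],[[0,0,0],0]]' 1
```

```text
time_s: 3.58
eef_pos: [0.5452, 0.0104, 0.1448]
ee_rot: [0.0, 0.997, -0.08, -0.0]
contact_force: [-0.4, -0.8, -0.1]
grip_width: 0.998
grip_force: 0.0
```

```bash
python3 -m pendant '[[[0,0,0],0.8],[[0,0,0],0.8],[[0,0,0],0.8],[[0,0,0],0.8],[[0,0,0],0.8],[[0,0,0],0.8],[[0,0,0],0.8],[[0,0,0],0.8],[[0,0,0],0.8],[[0,0,0],0.8],[[0,0,0],0.8],[[0,0,0],0.8],[[0,0,0],0.8],[[0,0,0],0.8],[[0,0,0],0.8],[[0,0,0],0]]'
cat > st.py <<'E'
from h import *
np.set_printoptions(precision=4,suppress=True)
s=arm.sense(); q=s["ee_rot"]; print("t",s["time_s"],"tcp",s["eef_pos"],"phi",2*np.degrees(np.arctan2(q[2],q[1]))-90,"F",s["contact_force"],"M",s["moment"])
for n,a in(("scene",[.547,.0125]),("top",[.5435,.0087])):
    try: o=measure(n,np.array(a)); print(n,{k:o[k] for k in o if k in("nred","nw","red_deg","white_deg","tab","tabext")})
    except Exception as e: print(n,e)
E
python3 st.py
```

```text
time_s: 5.58
eef_pos: [0.5453, 0.0106, 0.1454]
ee_rot: [0.0, 0.943, 0.332, 0.0]
contact_force: [-2.2, -0.6, 1.1]
grip_width: 1.0
grip_force: 0.8
t 5.575 tcp [0.5453 0.0106 0.1454] phi -51.22945859286147 F [-2.1792 -0.562   1.0606] M [ 0.0109  0.2413 -0.0595]
scene {'nred': np.int64(25), 'nw': np.int64(43), 'tab': array([ 0.551 , -0.1488]), 'tabext': (array([ 0.5344, -0.157 ]), array([ 0.5746, -0.1345])), 'red_deg': np.float64(-9.40938228321337), 'white_deg': np.float64(-143.58684406551112)}
top attempt to get argmax of an empty sequence
```

```bash
cat > crop.py <<'E'
import sys
from h import *
b=arm.get_image("scene")["image"][140:250,180:320]
cv2.imwrite(sys.argv[1],cv2.resize(b,None,fx=5,fy=5,interpolation=cv2.INTER_CUBIC))
E
python3 crop.py pics/s2.png
```

```text
(no output)
```

View pics/s2.png

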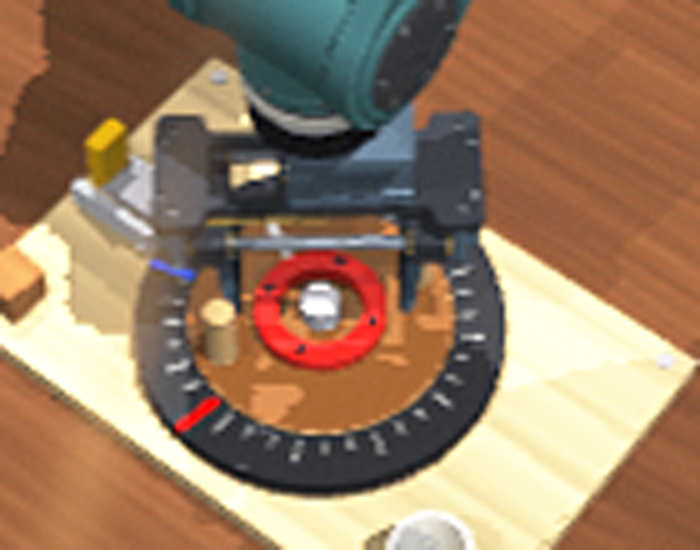

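The gripper straddles the ring and the near dowel (218,325) has moved ahead of the left finger. The mark has turned and is partly hidden at (280,235), so I'll carry on twisting.

```bash
python3 -m pendant '[[[0,0,0],0.9],[[0,0,0],0.9],[[0,0,0],0.9],[[0,0,0],0.9],[[0,0,0],0.9],[[0,0,0],0.9],[[0,0,0],0.9],[[0,0,0],0.9],[[0,0,0],0.9],[[0,0,0],0.9],[[0,0,0],0.9],[[0,0,0],0.9],[[0,0,0],0.9],[[0,0,0],0.9],[[0,0,0],0.9],[[0,0,0],0.9],[[0,0,0],0.9],[[0,0,0],0.9],[[0,0,0],0.9],[[0,0,0],0.9]]'
python3 -m pendant '[[[0,0,0],0.8],[[0,0,0],0.8],[[0,0,0],0.8],[[0,0,0],0.8],[[0,0,0],0.8],[[0,0,0],0.8],[[0,0,0],0.8],[[0,0,0],0]]'
python3 st.py;python3 crop.py pics/s3.png
```

```text
time_s: 8.22
eef_pos: [0.5452, 0.0105, 0.1449]
ee_rot: [0.0, 0.567, 0.823, -0.0]
contact_force: [-2.9, -1.9, 1.3]
grip_width: 0.998
grip_force: 1.9
time_s: 9.22
eef_pos: [0.5454, 0.0106, 0.145]
ee_rot: [0.0, 0.398, 0.918, 0.0]
contact_force: [0.7, -0.8, -0.3]
grip_width: 1.002
grip_force: 0.3
t 9.225 tcp [0.5454 0.0106 0.145 ] phi 43.13605054081077 F [ 0.7446 -0.7931 -0.2894] M [-0.0777 -0.1692 -0.0144]
scene {'nred': np.int64(23), 'nw': np.int64(22), 'tab': array([ 0.5514, -0.1484]), 'tabext': (array([ 0.5344, -0.157 ]), array([ 0.5755, -0.1321])), 'red_deg': np.float64(-9.454354209573005), 'white_deg': np.float64(-23.358936068126194)}
top attempt to get argmax of an empty sequence
```

View pics/s3.png

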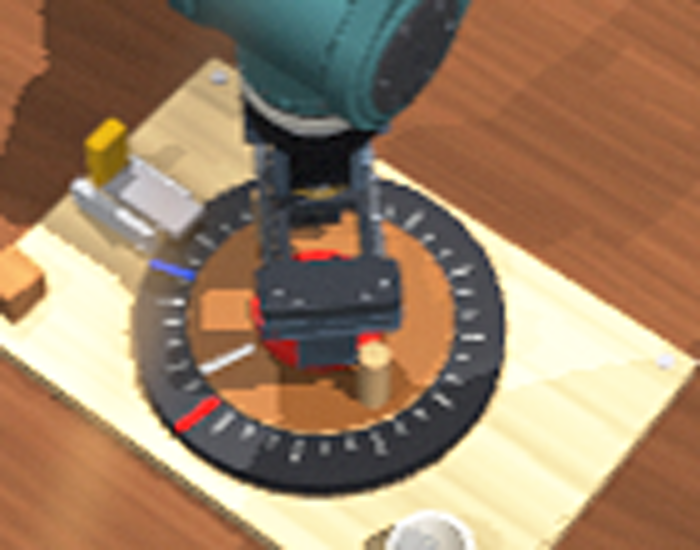

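Both lines are visible: white at (228,360) ≈ -23.4°, red at (197,415) ≈ -9.4°. About 14° is left.

```bash
python3 -m pendant '[[[0,0,0],0.6],[[0,0,0],0.6],[[0,0,0],0.6],[[0,0,0],0.5],[[0,0,0],0.4],[[0,0,0],0.2],[[0,0,0],0],[[0,0,0],0]]'
python3 st.py
```

```text
time_s: 10.38
eef_pos: [0.5452, 0.0106, 0.1448]
ee_rot: [0.0, 0.303, 0.953, 0.0]
contact_force: [1.5, -0.8, 1.2]
grip_width: 1.004
grip_force: 0.7
t 10.375 tcp [0.5452 0.0106 0.1448] phi 54.77577731609847 F [ 1.5264 -0.8282  1.1731] M [ 0.0403 -0.3586 -0.0446]
scene {'nred': np.int64(24), 'nw': np.int64(24), 'tab': array([ 0.5507, -0.1489]), 'tabext': (array([ 0.5344, -0.157 ]), array([ 0.5746, -0.1345])), 'red_deg': np.float64(-9.516014045148031), 'white_deg': np.float64(-11.672877179371882)}
top {'nred': np.int64(9), 'nw': np.int64(1), 'tab': array([ 0.541 , -0.1556]), 'tabext': (array([ 0.5313, -0.1593]), array([ 0.5517, -0.1521])), 'red_deg': np.float64(-8.996114988995993), 'white_deg': np.float64(87.88332105507448)}
```

```bash
python3 -m pendant '[[[0,0,0],0.25],[[0,0,0],0.15],[[0,0,0],0.1],[[0,0,0],0],[[0,0,0],0],[[0,0,0],-0.5],[[0,0,0],-1],[[0,0,0],-1],[[0,0,0],0]]'
python3 st.py;python3 crop.py pics/s4.png
```

```text
time_s: 11.6
eef_pos: [0.5449, 0.0107, 0.1446]
ee_rot: [-0.0, 0.368, 0.93, -0.0]
contact_force: [-0.2, -0.3, 0.4]
grip_width: 0.998
grip_force: 0.0
t 11.6 tcp [0.5449 0.0107 0.1446] phi 46.75971893975009 F [-0.1831 -0.302   0.4039] M [ 0.0081 -0.1357  0.0053]
scene {'nred': np.int64(23), 'nw': np.int64(24), 'tab': array([ 0.5505, -0.1491]), 'tabext': (array([ 0.5344, -0.157 ]), array([ 0.5746, -0.1369])), 'red_deg': np.float64(-9.454354209573005), 'white_deg': np.float64(-9.637009348812484)}
top {'nred': np.int64(9), 'nw': np.int64(2), 'tab': array([ 0.541 , -0.1556]), 'tabext': (array([ 0.5313, -0.1593]), array([ 0.5517, -0.1521])), 'red_deg': np.float64(-8.996114988995993), 'white_deg': np.float64(89.18074275593767)}
```

View pics/s4.png

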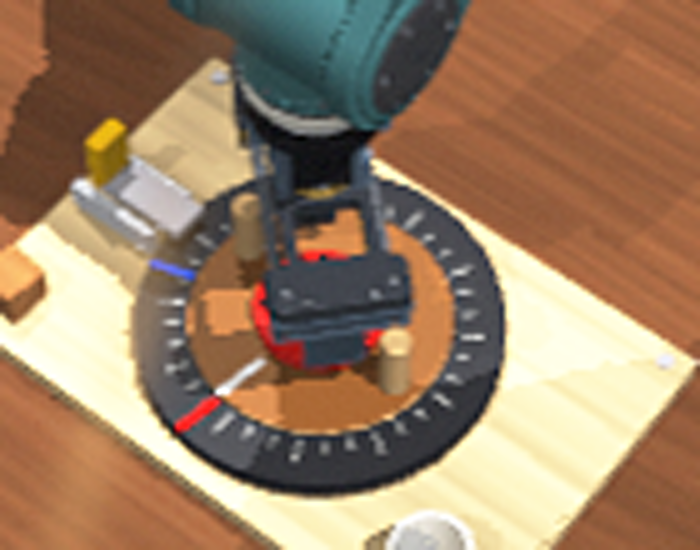

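The white mark (245,375) is collinear with the red line (197,415) and both measure about -9.5°. Next I'll lift, move out beyond the tab, close the gripper and descend.

```bash
python3 -m pendant '[[[0,0,0.4],0],[[0,0,0.4],0],[[0,0,0.4],0],[[0,0,0],0]]'
python3 -m pendant '[[[0,-0.41,0],0.98],[[0,-0.41,0],0.98],[[0,-0.41,0],0.98],[[0,-0.41,0],0.98],[[0,-0.41,0],0.98],[[0,-0.41,0],0.98],[[0,-0.41,0],0.98],[[0,-0.41,0],0.98],[[0,-0.41,0],0.98],[[0,-0.41,0],0.98],[[0,-0.41,0],0.98],[[0,0,0],0],[[0,0,0],0]]' 0 10
python3 -m pendant '[[[0,0,-0.5],0],[[0,0,-0.5],0],[[0,0,-0.5],0],[[0,0,0],0]]'
python3 st.py;python3 crop.py pics/s5.png
```

```text
time_s: 12.25
eef_pos: [0.5461, 0.0106, 0.207]
ee_rot: [0.002, 0.368, 0.93, 0.001]
contact_force: [0.3, 0.4, 0.1]
grip_width: 1.004
grip_force: 0.0
time_s: 13.88
eef_pos: [0.5449, -0.2144, 0.2044]
ee_rot: [-0.0, 0.001, 1.0, 0.0]
contact_force: [-0.2, -0.4, 0.6]
grip_width: 0.005
grip_force: 0.0
time_s: 14.38
eef_pos: [0.5442, -0.2138, 0.1283]
ee_rot: [-0.001, 0.001, 1.0, 0.001]
contact_force: [-0.1, -0.3, 0.3]
grip_width: 0.007
grip_force: 0.0
t 14.375 tcp [ 0.5442 -0.2138  0.1283] phi 89.9091972202169 F [-0.061  -0.2546  0.2943] M [ 0.0487 -0.1369 -0.0651]
scene {'nred': np.int64(25), 'nw': np.int64(24), 'tab': array([ 0.5539, -0.1457]), 'tabext': (array([ 0.5344, -0.2259]), array([ 0.5737, -0.1298])), 'red_deg': np.float64(-9.525616471652917), 'white_deg': np.float64(-9.637009348812484)}
top {'nred': np.int64(18), 'nw': np.int64(24), 'red_deg': np.float64(-9.046482352464201), 'white_deg': np.float64(-8.699715704002715)}
```

View pics/s5.png

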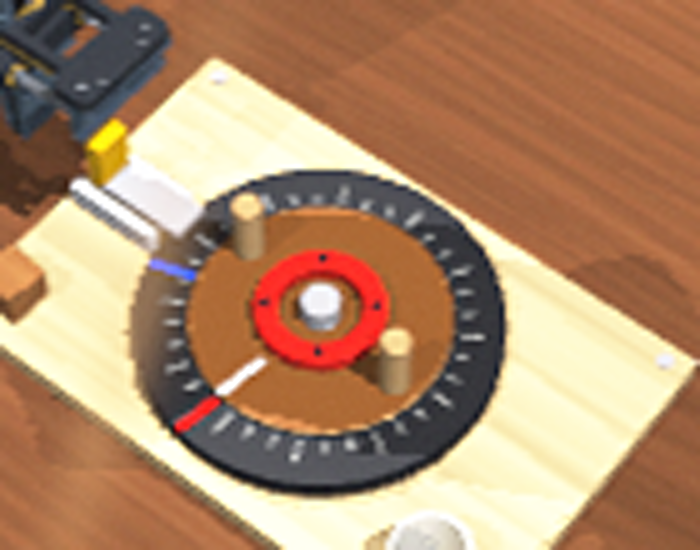

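Both cameras agree that the mark is on the line (within 0.4°), and the gripper stands just outside the yellow tab (107,150). Now I'll push in small steps, watching the force.

```bash
python3 -m pendant '[[[0,0.22,0],0],[[0,0.22,0],0],[[0,0.2,0],0],[[0,0,0],0]]'
python3 -m pendant '[[[0,0.1,0],0],[[0,0,0],0]]'
python3 -m pendant '[[[0,0.1,0],0],[[0,0,0],0]]'
python3 -m pendant '[[[0,0.1,0],0],[[0,0,0],0]]'
python3 -m pendant '[[[0,0.1,0],0],[[0,0,0],0]]'
```

```text
time_s: 15.02
eef_pos: [0.5452, -0.182, 0.1298]
ee_rot: [-0.0, 0.0, 1.0, 0.0]
contact_force: [-0.0, 0.4, -0.2]
grip_width: 0.006
grip_force: 0.0
time_s: 15.28
eef_pos: [0.5451, -0.1777, 0.1297]
ee_rot: [-0.0, 0.001, 1.0, 0.0]
contact_force: [-0.0, 0.3, 0.5]
grip_width: 0.007
grip_force: 0.0
time_s: 15.52
eef_pos: [0.5452, -0.1727, 0.1297]
ee_rot: [0.0, 0.001, 1.0, -0.0]
contact_force: [-0.2, -0.2, -0.7]
grip_width: 0.006
grip_force: 0.0
time_s: 15.78
eef_pos: [0.5452, -0.1676, 0.1298]
ee_rot: [0.0, 0.001, 1.0, 0.0]
contact_force: [-0.2, -0.1, 0.2]
grip_width: 0.008
grip_force: 0.1
time_s: 16.02
eef_pos: [0.5452, -0.1625, 0.1297]
ee_rot: [-0.0, 0.001, 1.0, 0.0]
contact_force: [0.6, -0.9, -0.2]
grip_width: 0.005
grip_force: 0.1
```

```bash
for i in 1; do :; done; python3 -m pendant '[[[0,0.08,0],0],[[0,0.08,0],0]]' | grep -E "eef|contact"
python3 st.py
python3 -m pendant '[[[0,0.08,0],0],[[0,0.08,0],0]]'| grep -E "eef|contact"
python3 st.py
```

```text
eef_pos: [0.5452, -0.1547, 0.1298]
contact_force: [0.9, -3.1, -1.2]
t 16.275 tcp [ 0.5452 -0.1547  0.1298] phi 89.90891334331454 F [ 0.8988 -3.0779 -1.2478] M [-0.3751 -0.2521  0.0022]
scene {'nred': np.int64(27), 'nw': np.int64(24), 'tab': array([ 0.5553, -0.1332]), 'tabext': (array([ 0.4903, -0.1907]), array([ 0.5765, -0.1109])), 'red_deg': np.float64(-9.51477103190614), 'white_deg': np.float64(-9.637009348812484)}
top {'nred': np.int64(18), 'nw': np.int64(24), 'red_deg': np.float64(-8.852283714562356), 'white_deg': np.float64(-8.699715704002715)}
eef_pos: [0.5454, -0.148, 0.1299]
contact_force: [-7.4, -48.7, -5.4]
t 16.625 tcp [ 0.5454 -0.148   0.1299] phi 90.00047083918525 F [ -7.3943 -48.7353  -5.3739] M [-7.8555  0.9717  0.035 ]
scene {'nred': np.int64(27), 'nw': np.int64(24), 'tab': array([ 0.5554, -0.1257]), 'tabext': (array([ 0.4974, -0.1827]), array([ 0.5738, -0.1061])), 'red_deg': np.float64(-9.51477103190614), 'white_deg': np.float64(-9.637009348812484)}
top {'nred': np.int64(18), 'nw': np.int64(24), 'red_deg': np.float64(-8.852283714562356), 'white_deg': np.float64(-8.699715704002715)}
```

The force has jumped to 49 N near the expected home position. I'll back away and verify.

```bash
python3 -m pendant '[[[0,-0.2,0],0],[[0,-0.4,0],0],[[0,-0.5,0.2],0],[[0,-0.6,0.5],0],[[0,-0.6,0.5],0],[[0,-0.6,0.5],0],[[0,0,0],0],[[0,0,0],0]]'
python3 st.py;python3 crop.py pics/s6.png
```

```text
time_s: 17.73
eef_pos: [0.5446, -0.2917, 0.214]
ee_rot: [-0.0, 0.001, 1.0, 0.0]
contact_force: [0.2, 0.4, 0.4]
grip_width: 0.006
grip_force: 0.0
t 17.725 tcp [ 0.5446 -0.2917  0.214 ] phi 89.88379461692338 F [0.2362 0.3778 0.3561] M [ 0.1462 -0.1574 -0.0446]
scene {'nred': np.int64(24), 'nw': np.int64(24), 'tab': array([ 0.5545, -0.1175]), 'tabext': (array([ 0.5347, -0.1324]), array([ 0.5756, -0.1039])), 'red_deg': np.float64(-9.516014045148031), 'white_deg': np.float64(-9.637009348812484)}
top {'nred': np.int64(16), 'nw': np.int64(24), 'tab': array([ 0.5402, -0.1304]), 'tabext': (array([ 0.5316, -0.1357]), array([ 0.5487, -0.1251])), 'red_deg': np.float64(-8.852584121629837), 'white_deg': np.float64(-8.699715704002715)}
```

View pics/s6.png

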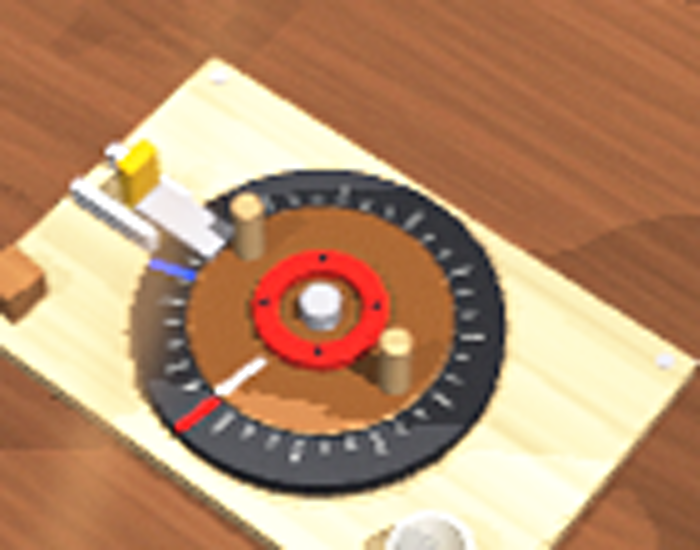

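The mark is still on the line and the tab is now at (138,173). I'll measure its travel at subpixel level against the first pictures.

```bash
python3 - <<'E'
from h import *
for n in("scene","top"):
    d=arm.get_image(n); P=[]
    for im in(cv2.imread(f"pics/{n}0.png"),d["image"]):
        y=np.clip(np.minimum(im[...,1],im[...,2]).astype(float)-im[...,0]-(60 if n=="scene" else 75),0,60)
        w=ray(d,np.argwhere(np.ones((384,512)))[:,::-1],.07).reshape(384,512,2)
        m=(abs(w[...,0]-.548)<.03)&(w[...,1]<-.095)&(w[...,1]>-.18); y=y*m
        P.append((w*y[...,None]).sum((0,1))/y.sum()); print(n,P[-1],y.sum())
    print("travel",P[1]-P[0])
E
```

```text
scene [ 0.54639382 -0.15042591] 4439.0
scene [ 0.54718285 -0.12446353] 4191.0
travel [0.00078904 0.02596238]
top [ 0.5421261  -0.15732056] 1423.0
top [ 0.5432132  -0.13191229] 961.0
travel [0.0010871  0.02540827]
```

Measured travel is about 26 mm, too close to the 26.5 threshold. I'll press again to confirm the stop.

```bash
python3 -m pendant '[[[0,0.6,-0.5],0],[[0,0.6,-0.5],0],[[0,0.6,-0.5],0],[[0,0.5,-0.2],0],[[0,0.3,0],0],[[0,0.1,0],0],[[0,0,0],0]]' | grep -E "eef|contact"
python3 -m pendant '[[[0,0.1,0],0],[[0,0,0],0]]'| grep -E "eef|contact"
python3 -m pendant '[[[0,0.04,0],0],[[0,0,0],0],[[0,0,0],0]]'| grep -E "eef|contact"
```

```text
eef_pos: [0.5456, -0.1571, 0.1303]
contact_force: [0.3, -0.2, 0.4]
eef_pos: [0.5452, -0.152, 0.1299]
contact_force: [-0.7, 0.3, 0.6]
eef_pos: [0.5452, -0.1499, 0.1297]
contact_force: [-0.0, -0.2, -0.2]
```

```bash
python3 -m pendant '[[[0,0.04,0],0],[[0,0,0],0],[[0,0,0],0]]'| grep -E "eef|contact"
python3 -m pendant '[[[0,0.02,0],0],[[0,0,0],0],[[0,0,0],0]]'| grep -E "eef|contact"
python3 -m pendant '[[[0,0.02,0],0],[[0,0,0],0],[[0,0,0],0]]'| grep -E "eef|contact"
```

```text
eef_pos: [0.5453, -0.1488, 0.1298]
contact_force: [-2.5, -14.4, -2.2]
eef_pos: [0.5453, -0.1485, 0.1298]
contact_force: [-3.6, -23.6, -2.9]
eef_pos: [0.5453, -0.1482, 0.1299]
contact_force: [-5.2, -32.9, -4.8]
```

A 23–33 N reaction without motion (friction is only 4 N) means it is hard against the stop, so the slide simply didn't start at exactly 0. I'll retreat and hand in.

```bash
python3 -m pendant '[[[0,-0.2,0],0],[[0,-0.4,0],0],[[0,-0.5,0.2],0],[[0,-0.6,0.5],0],[[0,-0.6,0.5],0],[[0,-0.6,0.5],0],[[0,0,0],0],[[0,0,0],0]]'
python3 st.py; python3 -c "
from rig import arm; print(arm.close_job())"
```

```text
time_s: 21.6
eef_pos: [0.5447, -0.2908, 0.2141]
ee_rot: [-0.0, 0.001, 1.0, 0.0]
contact_force: [0.2, -0.5, -0.7]
grip_width: 0.003
grip_force: 0.0
t 21.6 tcp [ 0.5447 -0.2908  0.2141] phi 89.88409303400849 F [ 0.2416 -0.4954 -0.7211] M [ 0.1479 -0.1378  0.0074]
scene {'nred': np.int64(24), 'nw': np.int64(24), 'tab': array([ 0.5547, -0.1173]), 'tabext': (array([ 0.5347, -0.1324]), array([ 0.5756, -0.1039])), 'red_deg': np.float64(-9.516014045148031), 'white_deg': np.float64(-9.637009348812484)}
top {'nred': np.int64(18), 'nw': np.int64(24), 'tab': array([ 0.5402, -0.1304]), 'tabext': (array([ 0.5316, -0.1357]), array([ 0.5487, -0.1251])), 'red_deg': np.float64(-8.852283714562356), 'white_deg': np.float64(-8.699715704002715)}
the job is handed in; nothing more can be done
None
```

I handed the job in at about 22 s, with no verdict returned: the index mark is on the red line (within 0.2° in both cameras), and the lock tab was pushed until it stopped moving against 33 N, though the cameras put its travel at only about 26 mm against the 26.5 mm needed.

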